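Free-run check of a plating turntable, stopped on its index

ROBOT

A 6-joint arm with a two-finger parallel gripper is mounted at the origin on the work surface. World frame = base frame: x ahead of the robot, y to its left, z up, the work surface at z = 0. Lengths are in m, angles in degrees, forces in N, time in s.
With the tool pointing down it reaches from about 0.325 to 0.85 m from the base axis. Payload 15.5 kg.
Tool frame: the origin (TCP) lies at the very end of the fingers, on their centre line; the grasp point (between the pads) lies arm.grip_depth behind it (arm.grip_depth is the distance from the TCP to the grasp point, in m); z points along the fingers, y is the direction in which the jaws open and shut (so a half turn about z gives the same grasp; the last joint's range is limited). The gripper opens to 91 mm and grips with 3 to 60 N. Pads are 32 mm wide; open, the fingers measure 118 mm over their backs; the gripper's body (76 mm by 178 mm) begins 60 mm behind the grasp point.
Start: joints at [-72.966, 28.281, 77.091, -0, 74.628, -5.472], TCP at [0.239, -0.577, 0.214] pointing down, gripper open.
Joint ranges: [-166.48, 166.48], [-47.26, 123.95], [12.59, 153.08], [-70.14, 250.14], [6.76, 159.57], [-176.63, 176.63]. Speed limits (degrees/s): [108.29, 108.29, 147.25, 172.46, 172.46, 172.46].

INTERFACE

Orientations are given as a 3x3 rotation matrix whose columns are the frame's x, y, z axes.
In Python, from rig import arm gives the robot as it stands. Calls block until the motion is done:
- arm.move_to(position, orientation): joint-space move of the TCP to a pose.
- arm.move_l(position, orientation=None, feed=0.15): straight line of the TCP; orientation=None keeps the orientation; feed is the mean speed in m/s.
- arm.move_joints(angles): joint-space move.
- arm.grip(opening): finger opening in m; the grip force is fixed at half the most; returns when the fingers have stopped.
- arm.sleep(seconds).
- arm.solve_ik(position, orientation): joint angles nearest the present ones, or None.
- arm.snapshot(name): name is "scene" or "top" or "wrist"; returns the picture (420x560x3 uint8, red, green, blue); there is no depth.
- arm.get_calibration(name): a dict with "intrinsics" (3x3 intrinsics, pixels), "cam_to_world" (4x4, takes a point from camera to world coordinates). Camera axes: x right, y down, z forward; pixel columns grow to the right and rows downward; lengths in m; the calibration is good to about 2 mm. The wrist camera is an equidistant fisheye: a pixel r from the principal point sees the ray r / f radians off the axis. A picture is of the moment at which its call begins: read the wrist's pose just before it. get_calibration takes no time and is no camera call; for the wrist camera it gives the pose at the moment of the call.
A pose or a line that the arm cannot do raises arm.Unreachable and nothing moves.
- arm.sign_off(): hands the job in, once; it reports no verdict.
Readings, each from a call of its own:
- arm.current_t(): time.
- arm.current_joint_positions(): joint angles.
- arm.current_dq(): joint speeds.
- arm.current_tau(): joint torques, N m.
- arm.current_ee_pos(): TCP position.
- arm.current_tool_rot(): TCP orientation.
- arm.current_force(): force on the tool from outside, world axes, zero at the start.
- arm.current_torque(): the same for the moment, N m.
- arm.current_width(): finger opening in m.
Only numpy, scipy, OpenCV 4.12 (cv2) and the standard library are available. Lean on these libraries where they do the work, as an engineer would, in place of code of your own. Each camera call takes 0.05 s, during which the arm holds its last target.

TASK

Check the bearing of the plating turntable: flick its platter spinning with a fingertip and let it run by itself, untouched and at fifteen turns a minute or more, for at least three seconds. Then brake it with a fingertip so that it stops with its index lug at the fixed pointer, and take the finger away. Leave the closed dish lying between its posts, lift or grasp nothing, and do not disturb the other things on the bench.

Things in the scene. Friction and masses are not known exactly. Their poses are not given: they have to be found in the camera images.
- turntable: Plating turntable, fixed on the bench: white base 156 mm across, over it a flat aluminium platter 200 mm across, 12 mm thick, top 60 mm above the bench, bare metal from 60 to 100 mm off the axis. Origin on the turning axis at bench level; its -x points to the fixed steel pointer: a bracket 20 mm wide, 137 to 143 mm from the axis, 63 mm tall, its top a flat point turned in to 116 mm.
- platter (a joint): Turn of the platter, rad, unlimited; positive anticlockwise from above; 0 and every full turn: lug at the pointer. Free ball bearing, inertia about 0.005 kg m2, loses only 0.05 to 0.3 rad/s each second untouched, stays where stopped. Three steel posts, 10 mm thick, 30 mm tall, stand on it 53.5 mm from the axis, 60, 180 and 300 degrees anticlockwise of the lug. Push a post, the lug or, by friction, the metal.
- lug (a point): Middle of the outer end of the platter's index lug, level with the platter's top: a rectangular aluminium lug, 12 mm wide, 10 mm thick, standing out 12.5 mm beyond the rim, with an engraved dark line along it; this point is 112.5 mm from the axis and turns with the platter.
- index (a point): Fixed point 4 mm inside the tip of the pointer, 112.5 mm from the axis and 60 mm above the bench: where lug must come to rest.
- hub (a point): Point on the turning axis at the height of the platter's top.
- dish: Closed clear round culture dish with beige medium, 94 mm across, 16 mm tall, 40 g, loose: it lies on the middle of the platter with 1.5 mm play between the three posts and turns with it. Its top is 76 mm above the bench, the posts' tops 90 mm. Origin at the centre of its underside.
- dish_stack: Bystander: stack of four closed dishes, 94 mm across, 66 mm tall. Origin at the centre of its underside.
- tip_rack: Bystander: purple pipette-tip rack, 94 x 130 mm, 66 mm tall over its tips. Origin at the centre of its underside.
- bottle: Bystander: capped jar, 68 mm across, 110 mm tall. Origin at the centre of its underside.
There are look-alikes about, which are no part of the job. Several things have the shape of the dish; the one meant has the colours described above.

How it is judged:
By the outcome, as a careful person would: the job done as asked, in the order asked, and still so for the second after the job is handed in, with the robot touching nothing.
It also fails if it takes over 38 s, if anything falls off the work surface, if the arm or the gripper's body presses on something with over 40 N, if the wrist force passes 120 N, or if a joint passes its speed limit or range.

## Working session

There is one attempt and no reset: what is moved stays moved. The work goes in short steps, each a Python script; the robot and the scene stay as the last script left them, time stands still between calls to the robot, and variables do not carry over. Pictures are saved under pics/ and viewed, and the job is handed in when it is done.

```bash
ls; mkdir -p pics
python3 - <<'E'
from rig import arm
import cv2,numpy as np
np.set_printoptions(precision=4,suppress=True)
for n in("scene","top"):
    im=arm.snapshot(n); cv2.imwrite(f"pics/{n}0.png",im[:,:,::-1]); c=arm.get_calibration(n); print(n,c["intrinsics"],c["cam_to_world"])
print(arm.current_t(),arm.grip_depth,arm.current_width(),arm.current_tool_rot())
E
```

```text
pics
scene [[424.165    0.     278.8246]
 [  0.     424.165  204.477 ]
 [  0.       0.       1.    ]] [[ 0.8076  0.442  -0.3904  0.9499]
 [ 0.5896 -0.5958  0.5453 -0.6356]
 [ 0.0084 -0.6706 -0.7418  0.9478]
 [ 0.      0.      0.      1.    ]]
top [[526.9714   0.     275.9051]
 [  0.     526.9714 216.8989]
 [  0.       0.       1.    ]] [[-0.0269 -0.9979  0.0587  0.4115]
 [-0.9996  0.0266 -0.0052  0.0121]
 [ 0.0037 -0.0588 -0.9983  1.2188]
 [ 0.      0.      0.      1.    ]]
0.1 0.0188 0.09143750525638733 [[ 0.9239  0.3827 -0.0003]
 [ 0.3827 -0.9239  0.001 ]
 [ 0.0001 -0.0011 -1.    ]]
```

View pics/scene0.png

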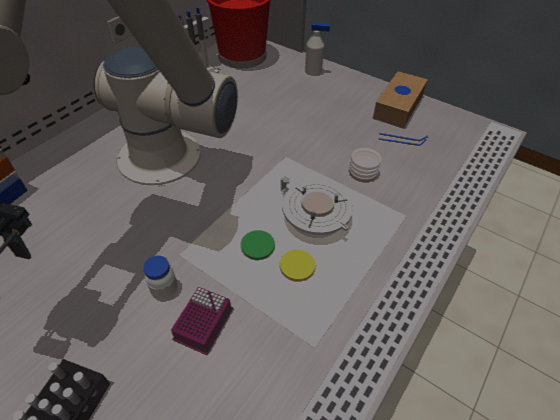

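View pics/top0.png

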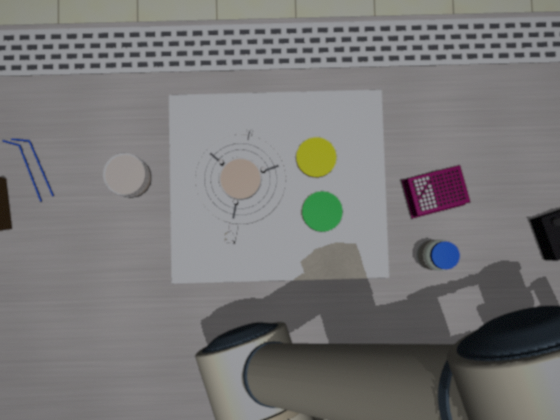

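Run:
```python
import cv2
im=cv2.imread("pics/top0.png")[115:255,180:300]
cv2.imwrite("pics/topz.png",cv2.resize(cv2.convertScaleAbs(im,alpha=1.2,beta=-40),None,fx=4.2,fy=4.2,interpolation=cv2.INTER_CUBIC))
im=cv2.imread("pics/scene0.png")[165:250,265:365]
cv2.imwrite("pics/scz.png",cv2.resize(im,None,fx=6,fy=6,interpolation=cv2.INTER_CUBIC))
```

```text
(no output)
```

View pics/topz.png

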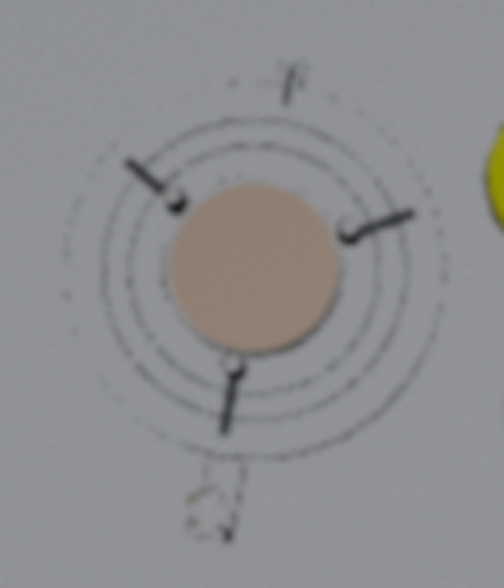

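View pics/scz.png

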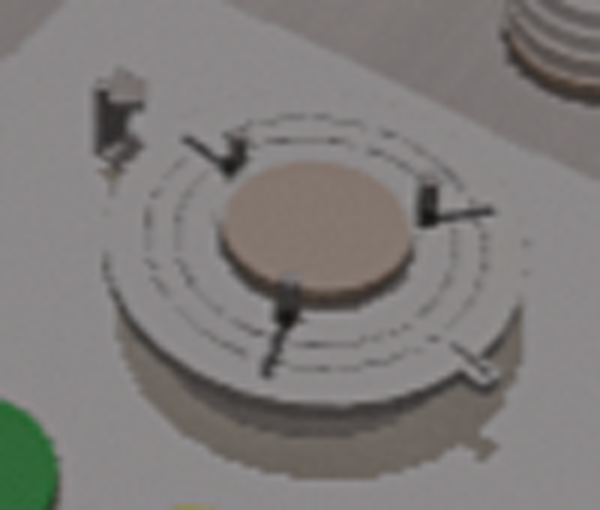

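```bash
cat > h.py <<'E'
import cv2,numpy as np
np.set_printoptions(precision=4,suppress=True)
from rig import arm
def ray(name,uv,c=None):
    c=c or arm.get_calibration(name); K=c["intrinsics"];T=c["cam_to_world"]
    x=(uv[0]-K[0,2])/K[0,0]; y=(uv[1]-K[1,2])/K[1,1]
    if name=="wrist":
        r=np.hypot(x,y); d=np.array([np.sin(r)*x/max(r,1e-9),np.sin(r)*y/max(r,1e-9),np.cos(r)])
    else: d=np.array([x,y,1.])
    return T[:3,3],T[:3,:3]@d
def plane(name,uv,z,c=None):
    o,d=ray(name,uv,c); return o+d*(z-o[2])/d[2]
def proj(name,p,c=None):
    c=c or arm.get_calibration(name); K=c["intrinsics"];T=c["cam_to_world"]
    q=T[:3,:3].T@(np.asarray(p)-T[:3,3])
    if name=="wrist":
        h=np.hypot(q[0],q[1]); th=np.arctan2(h,q[2]); a=th*q[:2]/max(h,1e-9)
    else: a=q[:2]/q[2]
    return a*K[[0,1],[0,1]]+K[:2,2]
E
python3 - <<'E'
from h import *
for n,box in(("top",(200,150,290,205)),("scene",(295,185,340,225))):
    im=cv2.imread(f"pics/{n}0.png"); x0,y0,x1,y1=box
    s=im[y0:y1,x0:x1].astype(int); m=((s[:,:,2]-s[:,:,0])>20).astype(np.uint8)
    k,l,st,ce=cv2.connectedComponentsWithStats(m); i=1+np.argmax(st[1:,4]); print(n,st[i],ce[i]+[x0,y0])
    cs,_=cv2.findContours((l==i).astype(np.uint8),0,1); e=cv2.fitEllipse(max(cs,key=len)); print(e)
    print(plane(n,ce[i]+[x0,y0],.076), plane(n,np.array(e[0])+[x0,y0],.076))
z=4.2
def tz(u,v):return (u/z+180-.38,v/z+115-.38)
for nm,p,h in(("lugline",(291,82),.06),("postA",(176,199),.09),("postB",(347,234),.09),("postC",(234,365),.09),("ptr",(225,460),.063),("ptr2",(207,512),.063)):
    print(nm,plane("top",tz(*p),h))
E
```

```text
top [  22   10   37   37 1090] [240.0156 178.2495]
((40.01360321044922, 28.253719329833984), (36.30432891845703, 36.39706039428711), 65.45681762695312)
[0.5652 0.0821 0.076 ] [0.5652 0.0821 0.076 ]
scene [  8   8  30  21 325] [317.6185 202.7077]
((22.83705711364746, 17.70036506652832), (19.585525512695312, 28.95677947998047), 98.68966674804688)
[0.574 0.075 0.076] [0.5745 0.0754 0.076 ]
lugline [0.6654 0.0611 0.06  ]
postA [0.5996 0.1203 0.09  ]
postB [0.5792 0.033  0.09  ]
postC [0.5133 0.0925 0.09  ]
ptr [0.466  0.1002 0.063 ]
ptr2 [0.4391 0.1102 0.063 ]
```

```bash
cat >> h.py <<'E'
HUB=np.array([.5645,.082]); PT=np.radians(167.7)
def R(psi):
    c,s=np.cos(np.radians(psi)),np.sin(np.radians(psi)); return np.array([[c,s,0],[s,-c,0],[0,0,-1.]])
def at(r,deg,z,off=0):
    a=np.radians(deg); n=np.array([np.cos(a),np.sin(a)]);t=np.array([-n[1],n[0]])
    return np.r_[HUB+r*n+off*t,z]
E
python3 - <<'E'
from h import *
print(arm.current_t())
arm.move_to(at(.104+.016,8,.2,-.07),R(8)); print(arm.current_t())
arm.grip(0); print(arm.current_t(),arm.current_width(),arm.current_joint_positions(),arm.current_ee_pos())
c=arm.get_calibration("wrist")
im=arm.snapshot("wrist");cv2.imwrite("pics/w1.png",im[:,:,::-1]); print(c)
im=arm.snapshot("top");cv2.imwrite("pics/t1.png",im[:,:,::-1]); np.save("w1.npy",c["cam_to_world"])
E
```

```text
0.1
2.775
4.1417 0.00035528444952020403 [-2.5013 34.6602 67.2718 -0.0011 78.0696 79.4982] [0.6931 0.0294 0.2   ]
{'intrinsics': array([[325.1923,   0.    , 277.4469],
       [  0.    , 325.1923, 212.3367],
       [  0.    ,   0.    ,   1.    ]]), 'cam_to_world': array([[ 0.1399, -0.959 , -0.2463,  0.7616],
       [-0.9902, -0.1355, -0.0346,  0.0398],
       [-0.0002,  0.2487, -0.9686,  0.3708],
       [ 0.    ,  0.    ,  0.    ,  1.    ]])}
```

View pics/w1.png

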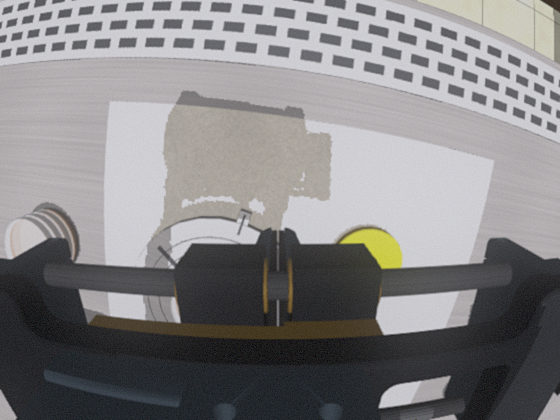

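View pics/t1.png

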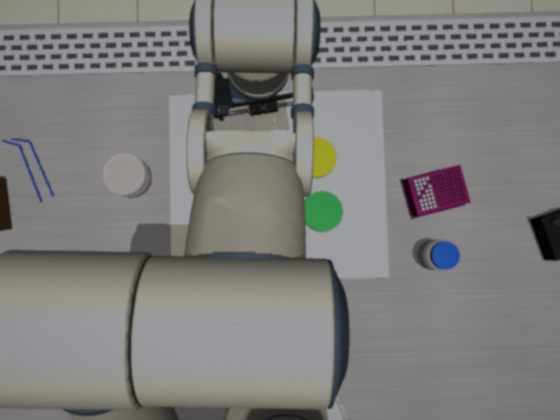

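Run:
```python
from h import *
arm.move_to(at(.08,-90,.09),R(140)); print(arm.current_t(),arm.current_joint_positions(),arm.current_ee_pos())
c=arm.get_calibration("wrist")
im=arm.snapshot("wrist");cv2.imwrite("pics/w2.png",im[:,:,::-1]); print(c["cam_to_world"]); np.save("w2.npy",c["cam_to_world"]); print(arm.current_force())
```

```text
6.35 [ -5.856   32.1061  93.4251   0.0019  54.4453 -55.8166] [0.5648 0.002  0.0901]
[[ 0.6428  0.7419  0.1906  0.5107]
 [ 0.766  -0.6226 -0.1597  0.0476]
 [ 0.0002  0.2487 -0.9686  0.2609]
 [ 0.      0.      0.      1.    ]]
[ 0.9905 -1.0176  1.1687]
```

View pics/w2.png

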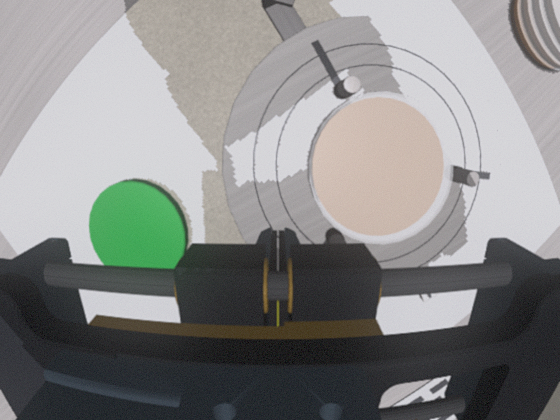

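```bash
cat >> h.py <<'E'
def rect(im,c,out,half=.16,px=600,z=.06,center=None):
    # orthophoto at height z: columns = +y leftwards -> image right = -y, up = +x
    ce=HUB if center is None else center
    s=px/(2*half); v,u=np.mgrid[0:px,0:px]
    X=ce[0]-(v-px/2)/s; Y=ce[1]-(u-px/2)/s
    K=c["intrinsics"];T=c["cam_to_world"]
    q=(np.stack([X,Y,np.full_like(X,z)],-1)-T[:3,3])@T[:3,:3]
    h=np.hypot(q[...,0],q[...,1]);th=np.arctan2(h,q[...,2])
    mu=(K[0,0]*th*q[...,0]/h+K[0,2]).astype(np.float32);mv=(K[1,1]*th*q[...,1]/h+K[1,2]).astype(np.float32)
    o=cv2.remap(im,mu,mv,cv2.INTER_CUBIC); 
    if out: cv2.imwrite(out,o)
    return o
E
python3 - <<'E'
from h import *
c=arm.get_calibration("wrist"); c["cam_to_world"]=np.load("w2.npy")
im=cv2.imread("pics/w2.png"); rect(im,c,"pics/r2.png")
E
```

```text
(no output)
```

View pics/r2.png

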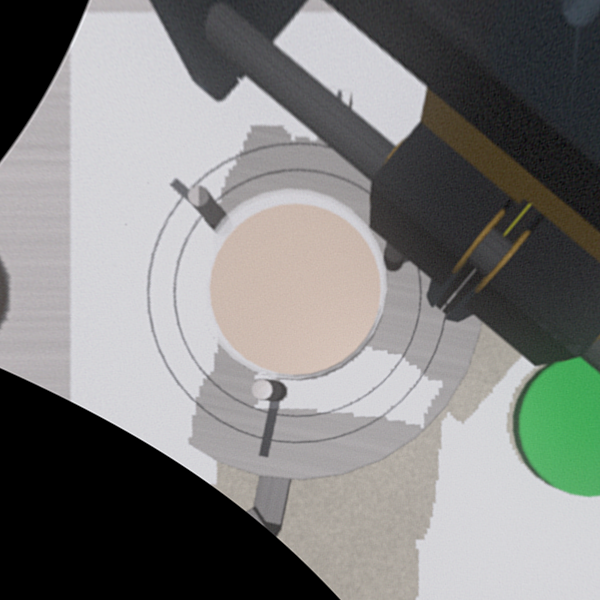

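Run:
```python
from h import *
g=cv2.imread("pics/r2.png",0).astype(float); s=600/.32
bh=cv2.morphologyEx(g.astype(np.uint8),cv2.MORPH_BLACKHAT,np.ones((9,9)))
cx,cy=297.,293.
for it in range(4):
  for r0 in(.065*s,.08*s):
    P=[]
    for a in np.radians(np.arange(0,360,2)):
        rr=np.arange(r0-7,r0+7,.5); u=cx+rr*np.cos(a);v=cy+rr*np.sin(a)
        val=cv2.remap(bh,u.astype(np.float32)[None],v.astype(np.float32)[None],1)[0].astype(float)
        k=val.argmax()
        if 15<val[k]<90 and 2<k<25: P.append((u[k],v[k]))
    P=np.array(P)
    for _ in range(5):
        A=np.c_[2*P,np.ones(len(P))]; x=np.linalg.lstsq(A,(P**2).sum(1),rcond=None)[0]; rad=np.sqrt(x[2]+x[0]**2+x[1]**2)
        e=abs(np.hypot(*(P-x[:2]).T)-rad); P=P[e<max(1,2*e.std())]
    print(len(P),x[:2],rad/s,"hub",HUB+[-(x[1]-300)/s,-(x[0]-300)/s])
  cx,cy=x[:2]
```

```text
151 [297.1693 292.5174] 0.06557697975002133 hub [0.5685 0.0835]
136 [297.2013 292.5612] 0.0796028546177495 hub [0.5685 0.0835]
151 [297.201 292.555] 0.06558320180336598 hub [0.5685 0.0835]
133 [297.2303 292.5767] 0.07958525364042701 hub [0.5685 0.0835]
151 [297.1982 292.5803] 0.06558472152155709 hub [0.5685 0.0835]
133 [297.2109 292.5716] 0.07959319793834811 hub [0.5685 0.0835]
151 [297.2028 292.5657] 0.06558458392885129 hub [0.5685 0.0835]
133 [297.2191 292.5695] 0.07959031793074374 hub [0.5685 0.0835]
```

Run:
```python
from h import *
c=arm.get_calibration("wrist"); c["cam_to_world"]=np.load("w1.npy")
im=cv2.imread("pics/w1.png"); rect(im,c,"pics/r1.png")
```

```text
(no output)
```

View pics/r1.png

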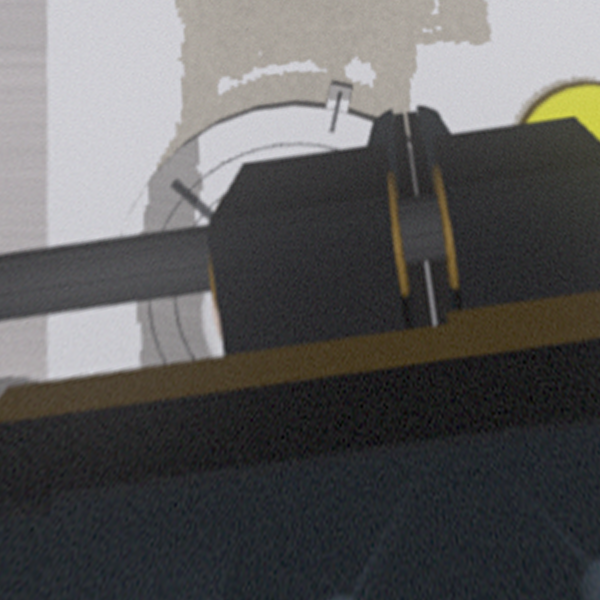

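```bash
sed -i 's/^HUB=.*/HUB=np.array([.5675,.0833])/' h.py
python3 - <<'E'
from h import *
t=lambda s:print(s,round(arm.current_t(),3))
print(arm.solve_ik(at(.08,-120,.06),R(125)))
arm.move_l(at(.08,-90,.13),feed=.3)
arm.move_to(at(.12,8,.13,-.066),R(8)); t("over")
arm.move_l(at(.12,8,.035,-.066),feed=.15); t("down"); print(arm.current_force(),arm.current_ee_pos())
c=arm.get_calibration("wrist")
im=arm.snapshot("wrist");cv2.imwrite("pics/w3.png",im[:,:,::-1]);rect(np.ascontiguousarray(im[:,:,::-1]),c,"pics/r3.png")
E
```

```text
[ -4.9629  32.5547 100.0425  -0.      47.4027 -39.9629]
over 8.8
down 9.583
[ 0.8271 -0.0985  0.6446] [0.6961 0.0346 0.0359]
```

View pics/w3.png

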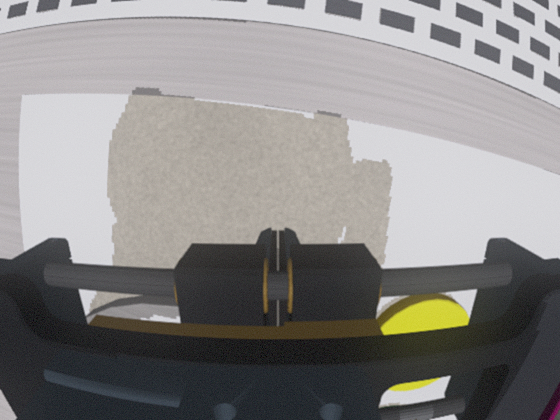

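View pics/r3.png

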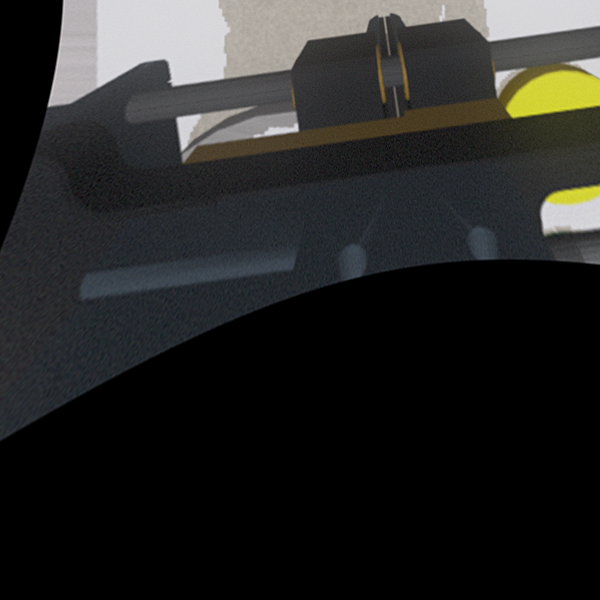

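The wrist view shows the closed finger beside the platter. The lug is hidden behind the gripper, and the measured force shows no contact. Next is the flick.

```bash
python3 - <<'E'
from h import *
t=lambda s:print(s,round(arm.current_t(),3))
t("s");arm.move_l(at(.12,8,.035,.05),feed=.22); t("flicked")
arm.move_l(at(.13,8,.13,.05),feed=.3); t("up")
arm.move_to(at(.08,-120,.12),R(125)); t("hover")
import json
for i in range(3):
    c=arm.get_calibration("wrist"); T=arm.current_t()
    im=arm.snapshot("wrist");cv2.imwrite(f"pics/w4_{i}.png",im[:,:,::-1]);rect(np.ascontiguousarray(im[:,:,::-1]),c,f"pics/r4_{i}.png",px=560); print(i,T)
    arm.sleep(.1)
E
python3 -c "
import cv2,numpy as np
a=[cv2.resize(cv2.imread(f'pics/r4_{i}.png'),(400,400)) for i in range(2)]
cv2.imwrite('pics/m4.png',np.hstack(a))"
```

```text
s 9.633
flicked 10.308
up 10.775
hover 12.8
0 12.8
1 12.95
2 13.1
```

View pics/m4.png

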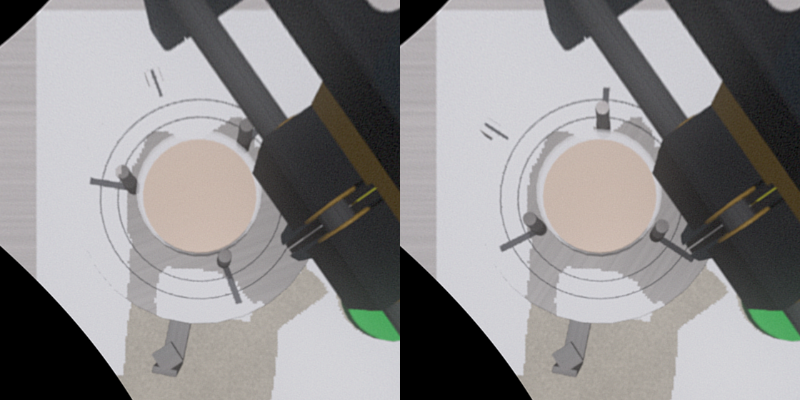

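View pics/r4_2.png

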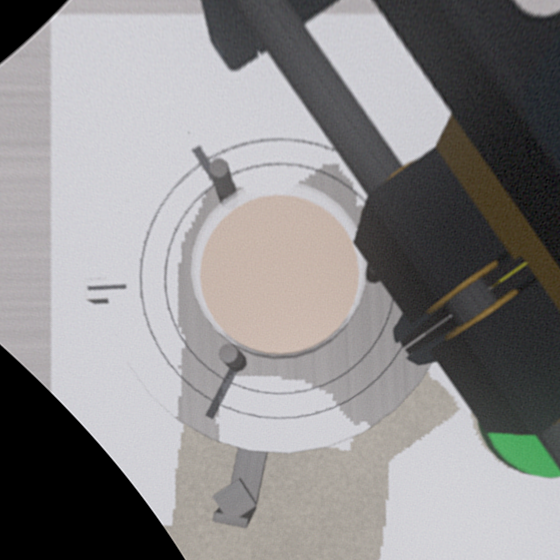

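The three views show the lug at about 20°, 56° and 93° (t = 12.80, 12.95 and 13.10). The platter is running anticlockwise at about 4.2 rad/s (40 rpm). I'll let it run a bit longer, then feel for contact lightly.

```bash
cat >> h.py <<'E'
def snap(tag,show=True):
    c=arm.get_calibration("wrist"); T=arm.current_t(); im=arm.snapshot("wrist")
    b=np.ascontiguousarray(im[:,:,::-1]); cv2.imwrite(f"pics/w{tag}.png",b); rect(b,c,f"pics/r{tag}.png",px=400); return T
def join(tags,out):
    cv2.imwrite(f"pics/{out}.png",np.hstack([cv2.imread(f"pics/r{t}.png") for t in tags]))
E
python3 - <<'E'
from h import *
print(snap("5a")); arm.sleep(.5)
arm.move_l(at(.08,-120,.067),feed=.1); print("low",arm.current_t(),arm.current_ee_pos())
arm.sleep(.2); f0=np.mean([arm.current_force() for _ in range(4)],0); print(f0,arm.current_t())
z=.067
while z>.056:
    z-=.0005; arm.move_l(at(.08,-120,z),feed=.01); f=arm.current_force()-f0; print(round(arm.current_t(),3),round(z,4),arm.current_ee_pos()[2],f)
    if f[2]>1 or np.hypot(*f[:2])>1.0: break
arm.move_l(at(.08,-120,z+.004),feed=.05); print(arm.current_t())
arm.move_l(at(.08,-120,.085),feed=.1)
print(snap("5b"));arm.sleep(.1);print(snap("5c"))
join(["5b","5c"],"m5")
E
```

```text
13.25
low 14.4833 [0.5277 0.014  0.0673]
[0.0675 0.3175 0.6397] 14.6833
14.933 0.0665 0.0666338210045106 [-0.4887 -0.3565 -1.28  ]
15.183 0.066 0.0659577766072811 [-0.0738  0.486  -0.9364]
15.433 0.0655 0.0654371692831526 [0.5085 0.0477 0.0177]
15.683 0.065 0.0649721837062312 [-1.2394 -0.2923 -1.0005]
15.9333
16.2417
16.3917
```

View pics/m5.png

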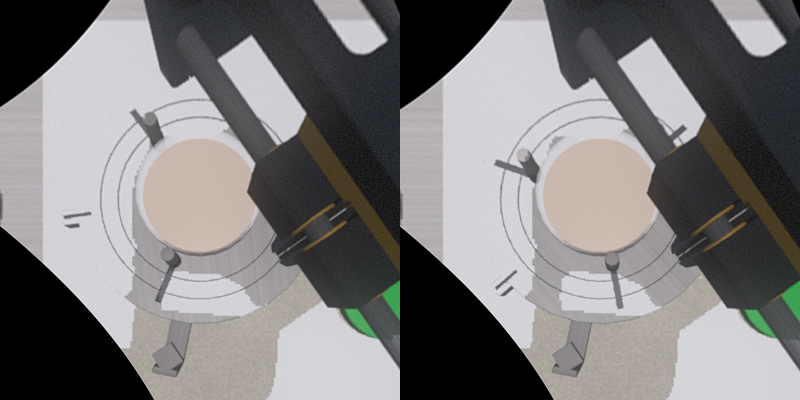

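View pics/r5a.png

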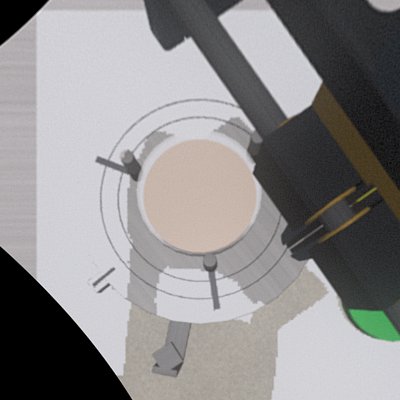

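The lug is at about 98° at t = 16.24 and 132° at 16.39, so the platter is still running free at about 3.95 rad/s. The force noise stopped the last approach early, so this time I'll average the readings.

Run:
```python
from h import *
def F(n=12): return np.mean([arm.current_force() for _ in range(n)],0)
arm.move_l(at(.08,-120,.0645),feed=.1); arm.sleep(.1)
f0=F(); print(arm.current_t(),f0,F(),F(1))
z=.0645; log=[]
while z>.0562:
    z-=.0004; arm.move_l(at(.08,-120,z),feed=.01); f=F()-f0; log.append((arm.current_t(),z,arm.current_ee_pos()[2],*f))
    if np.linalg.norm(f)>1.2: break
arm.move_l(at(.08,-120,z+.004),feed=.05); t1=arm.current_t(); f1=F()-f0
ts=[snap("6a")];arm.sleep(.1);ts.append(snap("6b"))
for l in log: print(np.round(l,4))
print(t1,f1,ts); join(["6a","6b"],"m6")
```

```text
16.9 [ 0.8485 -0.1014  0.3086] [ 0.8485 -0.1014  0.3086] [ 0.8485 -0.1014  0.3086]
[17.15    0.0641  0.0644 -1.1251  0.7492 -0.8548]
17.4 [-1.3408 -0.1424 -0.213 ] [17.4, 17.55]
```

View pics/m6.png

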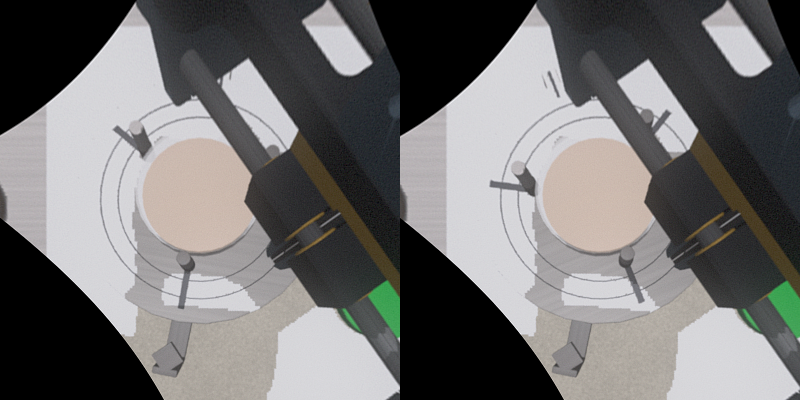

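```bash
cat >> h.py <<'E'
def F(n=3,dt=.02):
    o=[]
    for _ in range(n): arm.sleep(dt); o.append(arm.current_force())
    return np.mean(o,0)
E
python3 - <<'E'
from h import *
arm.move_l(at(.08,-120,.0635),feed=.1)
f0=F(8); print(arm.current_t(),f0)
z=.0635; log=[]
while z>.0562:
    z-=.0005; arm.move_l(at(.08,-120,z),feed=.01); f=F()-f0; log.append((arm.current_t(),z,arm.current_ee_pos()[2],*f))
    if f[2]>1.6 or np.linalg.norm(f)>2: break
arm.move_l(at(.08,-120,z+.004),feed=.05); t1=arm.current_t(); f1=F()-f0
ts=[snap("7a")];arm.sleep(.1);ts.append(snap("7b"))
for l in log: print(np.round(l,4))
print(t1,f1,ts); join(["7a","7b"],"m7")
E
```

```text
17.9833 [ 0.1155 -0.1851  0.1658]
[18.2833  0.063   0.063   0.2034  0.2084 -0.2585]
[18.5833  0.0625  0.0625  0.2617  0.3543 -0.2408]
[18.8833  0.062   0.062  -0.8117  0.3266 -0.2367]
[19.1833  0.0615  0.0615 -0.1766 -0.2325 -0.3055]
[19.4833  0.061   0.061  -0.6521 -0.0662 -0.0979]
[19.7833  0.0605  0.0605 -0.1984  0.7656 -0.457 ]
[20.0833  0.06    0.0603  0.196  -0.3274  5.3701]
20.3333 [-0.1742  0.2171 -0.0228] [20.3833, 20.5333]
```

View pics/m7.png

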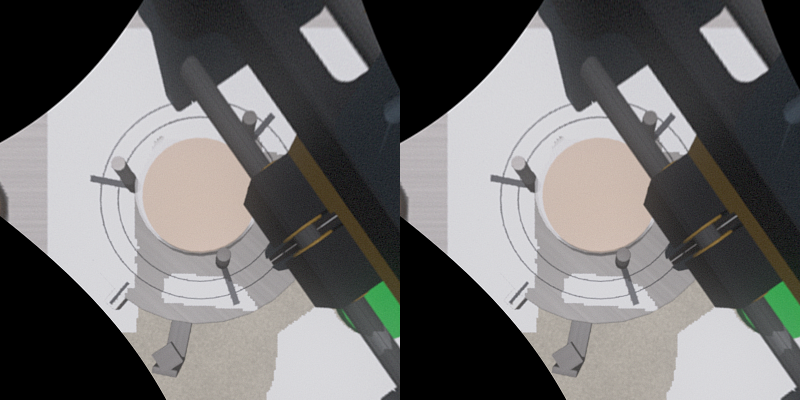

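The platter stopped under about 5 N. The lug is at pixel (120,295), about 27° short of the pointer at (170,358). I'll zoom in to measure both angles.

```bash
cat >> h.py <<'E'
def zoom(tag,out,c=None):
    c=c or arm.get_calibration("wrist"); im=cv2.imread(f"pics/w{tag}.png")
    rect(im,c,f"pics/{out}.png",half=.06,px=600,center=np.array([.4675,.1233]))
def zp(u,v): # zoom pixel-> angle, r
    s=600/.12; X=.4675-(v-300)/s; Y=.1233-(u-300)/s; d=np.array([X,Y])-HUB
    return np.degrees(np.arctan2(d[1],d[0])),np.hypot(*d)
E
python3 - <<'E'
from h import *
zoom("7b","z7")
E
```

```text
(no output)
```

View pics/z7.png

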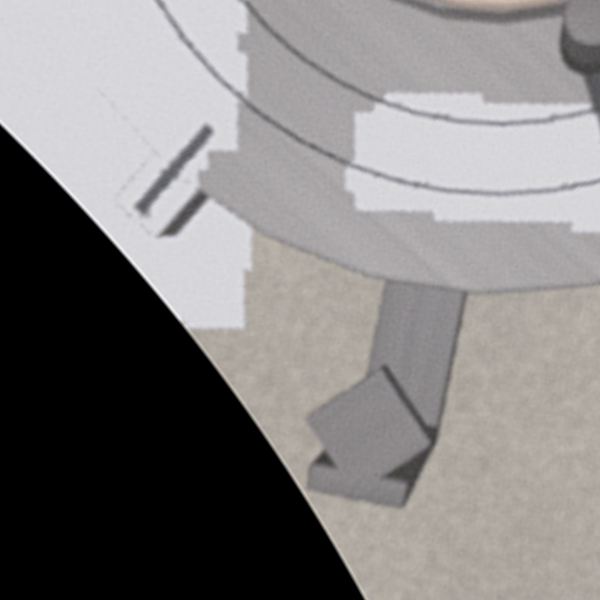

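Run:
```python
from h import *
for p in [(385,367),(308,415),(435,430),(375,480),(139,210),(209,129),(308,487),(405,505),(388,284),(465,293)]: print(p,zp(*p))
c=arm.get_calibration("wrist")["cam_to_world"][:3,3]; print(c)
# parallax-correct tip at z=.063
s=5000
for p in [(385,367),(308,415),(435,430)]:
    P=np.array([.4675-(p[1]-300)/s,.1233-(p[0]-300)/s,.06]); d=P-c; Q=c+d*(.063-c[2])/d[2]; e=Q[:2]-HUB; print(np.degrees(np.arctan2(e[1],e[0])),np.hypot(*e))
```

```text
(385, 367) (np.float64(168.5346895217529), np.float64(0.11570894520303951))
(308, 415) (np.float64(162.66189085763853), np.float64(0.12885480200597882))
(435, 430) (np.float64(174.1093735837959), np.float64(0.12666885963013957))
(375, 480) (np.float64(169.5839716924293), np.float64(0.13827870407260834))
(139, 210) (np.float64(138.63647525994838), np.float64(0.10925584652548345))
(209, 129) (np.float64(138.50728948432211), np.float64(0.08784577394502252))
(308, 487) (np.float64(164.3855985654718), np.float64(0.14266506229627487))
(405, 505) (np.float64(172.32552048310606), np.float64(0.1422743827960606))
(388, 284) (np.float64(166.97080519205628), np.float64(0.09935793878699377))
(465, 293) (np.float64(175.9391615576096), np.float64(0.0988481663967521))
[0.4868 0.0719 0.2347]
168.7670086443987 0.11504207249592764
162.93019540811787 0.1279080217362143
174.26240356045594 0.12585238513940525
```

The lug is at 138.6° and the pointer tip at 168.6°, a gap of 30°. I'll press lightly and carry the platter round by friction.

Run:
```python
from h import *
f0=F(5)
arm.move_l(at(.08,-120,.0615),feed=.1)
arm.move_l(at(.08,-120,.0599),feed=.01); print(arm.current_t(),F()-f0,arm.current_ee_pos())
for k in range(1,7):
    a=30*k/6; arm.move_l(at(.08,-120+a,.0599),R(125+a),feed=.04)
    print(round(arm.current_t(),3),arm.current_force()-f0,arm.current_ee_pos()[2])
arm.sleep(.15); print(snap("8"),F()-f0); zoom("8","z8")
```

```text
21.225 [-0.3687 -1.3744  7.2671] [0.5279 0.0139 0.0603]
21.6 [ 0.1062 -0.7122  8.6661] 0.06025286723854805
21.925 [-0.3977 -1.6097  9.2744] 0.06023988589684487
22.25 [-0.1131 -1.9084  9.8109] 0.060244418152930766
22.575 [ 0.0055 -1.9647 10.8176] 0.0602713354242664
22.9 [-0.3495 -1.7249 10.1836] 0.06026429020411485
23.225 [ 0.4886 -2.8103  7.9223] 0.06026158313656669
23.375 [ 0.6878 -2.3671  8.8211]
```

View pics/z8.png

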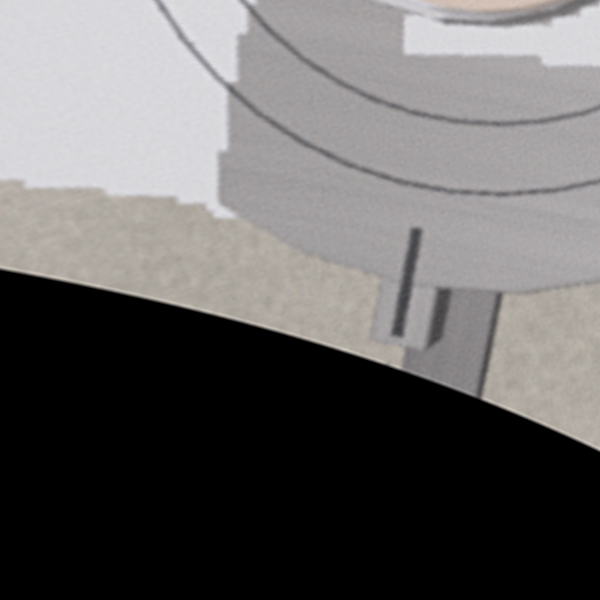

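View pics/w8.png

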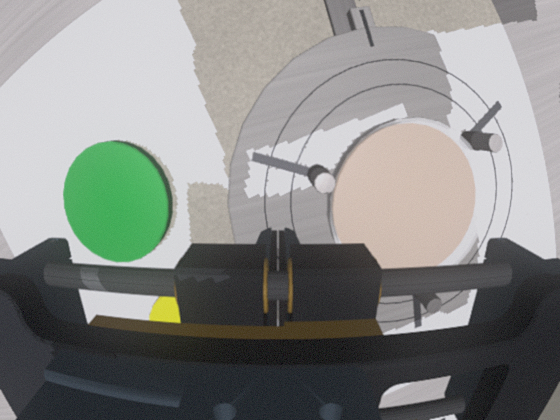

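Run:
```python
from h import *
print(zp(398,333),zp(417,230))
arm.move_l(at(.08,-90,.064),feed=.03); arm.move_l(at(.08,-90,.11),feed=.15)
arm.move_to(at(.08,-120,.11),R(125)); print(snap("9"),F()); zoom("9","z9")
for p in [(.1155,168.6)]: pass
```

```text
(np.float64(169.16631348893927), np.float64(0.10853441850399345)) (np.float64(169.0749415815317), np.float64(0.08758744202224422))
24.8083 [-0.1554  0.0472 -0.0908]
```

View pics/z9.png

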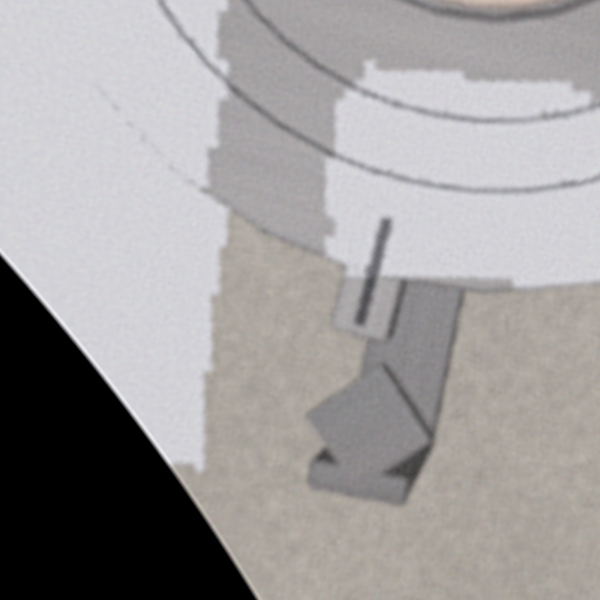

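Run:
```python
from h import *
print(zp(360,323),zp(387,220),zp(385,366),arm.current_t(),arm.current_ee_pos())
arm.sleep(.3);print(snap("10")); zoom("10","z10")
a=cv2.imread("pics/z9.png");b=cv2.imread("pics/z10.png")
cv2.imwrite("pics/m10.png",np.hstack([a[150:450,200:500],b[150:450,200:500]]))
```

```text
(np.float64(165.01404789054945), np.float64(0.10828277794737257)) (np.float64(164.94129679123037), np.float64(0.08698712548417722)) (np.float64(168.5149706124589), np.float64(0.11551294299774373)) 24.9083 [0.5279 0.0139 0.1097]
25.2083
```

View pics/m10.png

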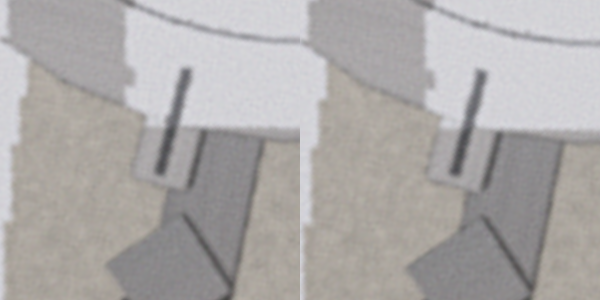

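The release kicked the platter into a slow backward drift: the lug went from 169° to 165°, then a bit further. I'll touch down again and measure.

Run:
```python
from h import *
f0=F(3)
arm.move_l(at(.08,-120,.0625),feed=.1)
arm.move_l(at(.08,-120,.0600),feed=.005); arm.sleep(.1); print(F(2)-f0)
print(snap("11"),arm.current_ee_pos()); zoom("11","z11")
```

```text
[-0.7549 -0.5527  4.81  ]
26.7167 [0.5277 0.014  0.0603]
```

View pics/z11.png

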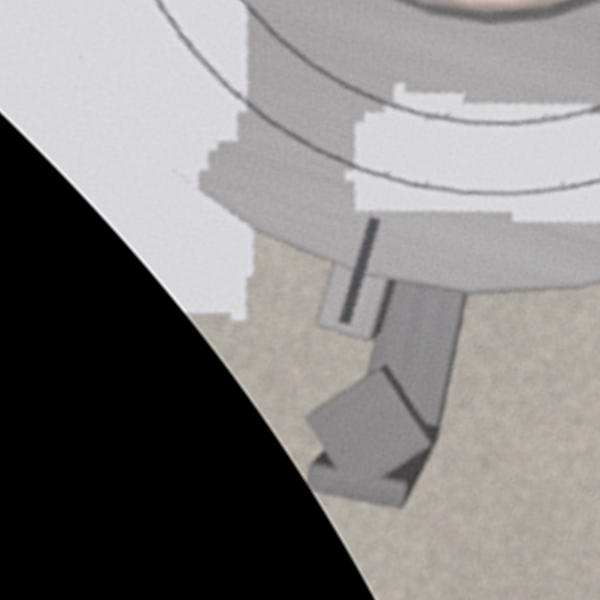

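Run:
```python
from h import *
a0=zp(346,321)[0];a1=zp(375,220)[0]; print(a0,a1)
d=168.6-(a0+a1)/2; print(d)
arm.move_l(at(.08,-120+d,.0600),R(125+d),feed=.01); arm.sleep(.1)
print(snap("12"),arm.current_ee_pos()); zoom("12","z12")
arm.move_l(at(.08,-120+d,.0612),R(125+d),feed=.0008); print(arm.current_t(),arm.current_ee_pos(),arm.current_force())
print(snap("13")); zoom("13","z13")
a=cv2.imread("pics/z12.png");b=cv2.imread("pics/z13.png")
cv2.imwrite("pics/m13.png",np.hstack([a[150:500,200:600],b[150:500,200:600]]))
```

```text
163.53308928257167 163.425992243091
5.12045923716866
27.7333 [0.534  0.0105 0.0603]
28.3333 [0.5338 0.0107 0.0612] [-0.5702  1.0153  0.1547]
28.3333
```

View pics/m13.png

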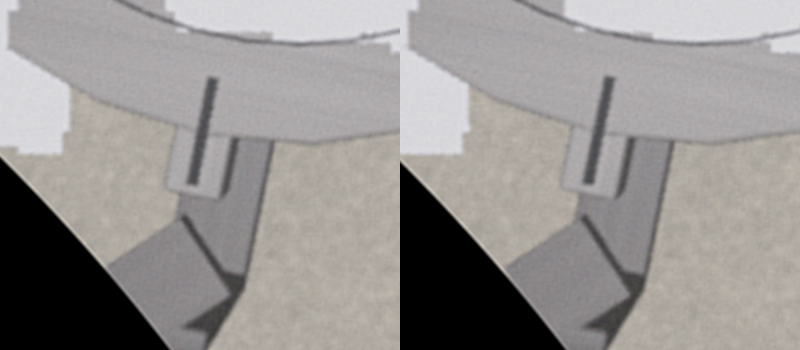

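Run:
```python
from h import *
p=arm.current_ee_pos(); arm.move_l(np.r_[p[:2],.085],feed=.06); print(snap("14")); zoom("14","z14")
arm.sleep(.5); print(snap("15")); zoom("15","z15")
a=cv2.imread("pics/z14.png");b=cv2.imread("pics/z15.png")
cv2.imwrite("pics/m15.png",np.hstack([a[150:500,200:600],b[150:500,200:600]]))
```

```text
28.9333
29.4833
```

View pics/m15.png

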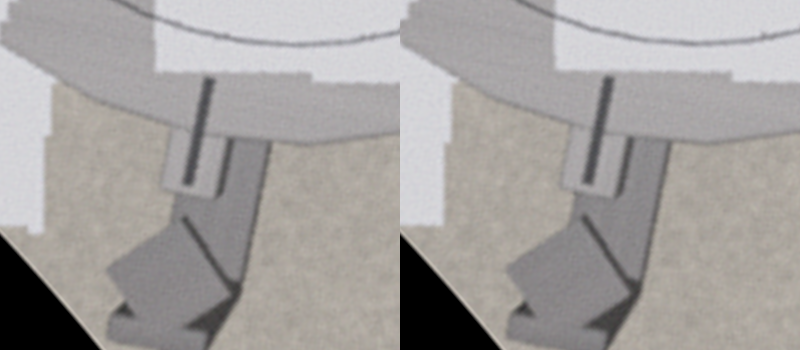

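Run:
```python
from h import *
print(zp(388,334),zp(409,228),zp(384,366))
p=arm.current_ee_pos(); arm.move_l(np.r_[p[:2],.16],feed=.12); print(snap("16"))
im=arm.snapshot("scene");cv2.imwrite("pics/s16.png",im[:,:,::-1])
print(arm.current_t(),arm.current_force())
```

```text
(np.float64(168.15460854041524), np.float64(0.10912378292562987)) (np.float64(167.99669660352197), np.float64(0.08751342754114932)) (np.float64(168.4177882066006), np.float64(0.11555293159413998))
30.3083
30.4083 [ 0.854  -0.4196 -1.3663]
```

View pics/w16.png

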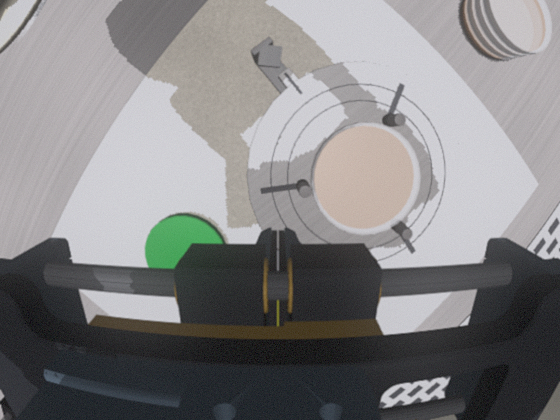

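View pics/s16.png

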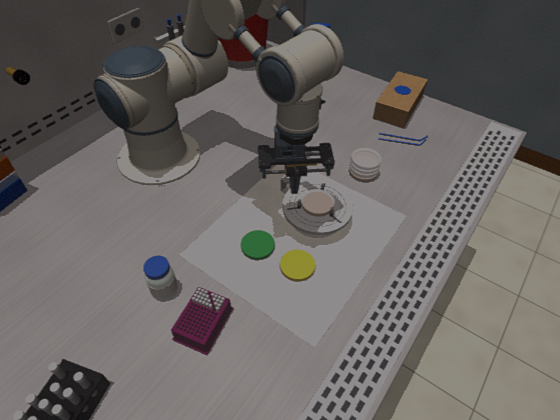

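The lug line (about (290,82)) points at the pointer tip (about (278,70)). The dish lies between its posts, and the stack, rack and jar haven't moved in the scene view.

```bash
python3 -c "
from h import *
arm.sign_off(); print(arm.current_t())"
```

```text
the job is handed in; nothing more can be done
the job is handed in; nothing more can be done
```

I spun the platter, braked it, and left it stopped with the lug at the pointer. I handed the job in at about 30.4 s.

- **Spin:** I flicked the lug with the closed fingertip. The platter then ran untouched for about 9 s, at about 4.2 rad/s (40 rpm) early on and 3.9 rad/s when last measured before braking.
- **Brake:** Pressing on the metal with about 5 N stopped it about 30° short of the pointer. I then carried it round by friction under the finger.
- **First release failed:** Lifting the finger kicked the platter back about 5°. I pressed again, moved it the last 5° and lifted very slowly.
- **Final position:** The lug is at about 168.1° and the pointer tip at about 168.4–168.8°, roughly 1 mm apart. Two pictures 0.55 s apart showed no movement.
- **Surroundings:** The dish lies between its posts, the other things on the bench look unmoved, and the finger was clear at 0.16 m height.
- **Disagreement:** The top and wrist cameras differed by about 4 mm on the hub position. I used a value between them, nearer the wrist camera's. This hardly affects the lug-to-pointer comparison, since both were measured in the same wrist picture.

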